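# Hang up the lopsided caddy

## Task

Two blue hand caddies stand on the packing table. Pick up the one that carries the yellow tape measure and hang it by its stirrup on the steel hook stand, behind the upturned tip, and let go so that it hangs still. It is heavier at one end: do not let it tip over or lose the tape measure, and leave the other caddy where it stands.

Things in the scene. Friction and masses are not known exactly. Their poses are not given: they have to be found in the camera images.
- caddy: Blue caddy carrying the yellow tape measure: open pan 80 (x) by 126 (y) mm, 45 high, 33 mm high divider across the middle, rigid steel stirrup above, about 0.28 kg empty. Origin: centre of the underside, z up. The tape measure is in the +y pocket, so it hangs leaning up to about 12 degrees down at that end; it may hang either way round.
- caddy_eye (a point): Point under the peak of the caddy's stirrup (6 mm bar, an inverted V in the y-z plane from y = +-56, z = 76 to the peak at z = 115 mm), 112 mm above the underside: has to rest on the hook. Axes as the caddy's. On the peak stands a black grip tab, 20 (x) by 30 (y) mm, 4 to 50 mm above this point: grip it from above across the 30 mm.
- caddy_pocket (a point): Middle of the floor of the caddy's +y pocket, 34 mm from the caddy's middle and 3 mm above its underside. Axes as the caddy's.
- tape_measure: Yellow tape measure, 28 x 69 x 62 mm, about 0.16 kg, standing loose in the +y pocket of the caddy. Origin: centre of its underside.
- other_caddy: A second caddy of the same make and size, carrying a white till roll (40 mm across, 57 mm high) in its +y pocket. A bystander. Origin: centre of the underside.
- hook_stand: Fixed steel hook stand. Origin on the table below the hook's resting point; z up, x along the hook from tip to post. Level round arm 10 mm thick, top at z = 175 mm, from the post (14 mm thick, x = +75, top z = 182) to x = -34, where it turns up to a red ball tip (x = -42, 12 mm across, top z = 191). Base plate 100 x 90 x 12 mm, x = +8 to +108.
- hook_seat (a point): Resting point on top of the hook's level arm, 175 mm above the table, 42 mm behind the red tip, 75 mm before the post. Axes as the hook stand's. The stirrup goes over the red tip moving in +x, caddy's y across the arm, then down on to the arm.

How it is judged:
By the outcome, as a careful person would: the job done as asked, in the order asked, and still so for the second after the job is handed in, with the robot touching nothing.
It also fails if it takes over 48 s, if anything falls off the work surface, if the arm or the gripper's body presses on something with over 40 N, if the wrist force passes 120 N, or if a joint passes its speed limit or range.

## Robot

A 7-joint arm with a two-finger parallel gripper is mounted at the origin on the work surface; the furniture and walls round the work are solid. World frame = base frame: x ahead of the robot, y to its left, z up, the work surface at z = 0. Lengths are in m, angles in rad, forces in N, time in s.
With the tool pointing down it reaches from about 0.35 to 0.9 m from the base axis. Payload 8.1 kg.
Tool frame: the origin (TCP) lies at the very end of the fingers, on their centre line; the grasp point (between the pads) lies 19 mm behind it (arm.tcp_to_grasp is the distance from the TCP to the grasp point, in m); z points along the fingers, y is the line along which they close (so a half turn about z gives the same grasp; the last joint's range is limited). The gripper opens to 92 mm and grips with 3 to 60 N. Pads are 19 mm wide; open, the fingers measure 130 mm over their backs; the gripper's body (75 mm by 190 mm) begins 47 mm behind the grasp point.
Start: joints at [1.038, 0.434, 0.025, 1.573, -0.012, 1.134, -0.075], TCP at [0.26, -0.568, 0.227] pointing down, gripper open.
Joint ranges: [-2.62, 2.62], [-0.44, 2.09], [-1.27, 1.32], [0.08, 2.57], [-1.32, 4.46], [0.12, 2], [-2.74, 2.74]. Speed limits (rad/s): [2.22, 2.22, 3.01, 3.01, 3.14, 3.14, 3.14].

## Interface

Orientations are given as a rotation vector (axis times angle).
In Python, from cell import arm, get_image, sign_off gives the robot as it stands (arm), with the cameras as plain functions and the job as plain functions.
- The arm moves only by the tool jog_arm, called after "Request:" by a JSON object that holds its "fn" and its "kwargs", one argument or row to a line. Schema: {"type":"object","properties":{"rows":{"type":"array","items":{"type":"array","items":{"type":"array","items":{"type":"number"},"minItems":5,"maxItems":5},"minItems":1,"maxItems":10},"minItems":1,"maxItems":1},"clamp_n":{"type":"number"},"only":{"type":"string"},"quiet":{"type":"boolean"},"lines":{"type":"string"}},"required":["rows"],"additionalProperties":false}. rows is a list that holds a single list of rows (three levels of brackets), with 1 to 10 rows, each of 5 numbers: dx, dy, dz in shares of the most that a row can go, 1 being 50 mm, then a turn about the tool's z in fractions of the full range, 1 being 90 degrees, then the opening from 0.0 (shut) to 1.0 (fully open); each row shifts and turns the commanded pose from where the row before left it, along the tool's axes as they then stand; what a row does not reach is not made up. A row lasts 1/10 s, in which the tool goes at most 0.05 m and 0.15 rad, less where a joint would pass 70% of its speed; a pose out of reach is approached as far as the arm can. The fingers move at their own pace and stop on an object; clamp_n is the grip in N (left out, the last holds). Time passes only in rows, so rows that do not move let the fingers close. The tool returns the time, the measured TCP pose, the force, the opening and the grip force at its end. only (a regular expression) keeps the lines of the reply that match it, lines (a string "A,B") keeps lines A to B, and quiet returns only ok. No shift or turn number may pass 1 either way. Input that does not fit is refused with a message, and nothing moves.
- arm.observe(): the state, without advancing time (a new reading comes with each control period).
- get_image(name): name is "scene" or "top"; returns a dict with "image" (420x560x3 uint8, blue, green, red), "fx", "fy", "cx", "cy" (pixels), "cam_to_world" (4x4, takes a point from camera to world coordinates). Camera axes: x right, y down, z forward; pixel columns grow to the right and rows downward; lengths in m; the calibration is good to about 2 mm. A picture is of the moment at which its call begins. There is no depth.
- sign_off(): hands the job in; it is judged then, once.
The state is a dict: "clock": time; "joints": joint angles; "dq": joint speeds; "joint_efforts": joint torques, N m; "position": TCP position; "ee_rot": TCP orientation; "force": force on the tool from outside, world axes, zero at the start; "ft_torque": the same for the moment, N m; "width": opening from 0.0 (shut) to 1.0 (fully open); "gripper_force": force on a finger pad.
Only numpy, scipy, OpenCV 4.12 (cv2) and the standard library are available. Lean on these libraries where they do the work, as an engineer would, in place of code of your own. Each camera call takes 0.05 s, during which the arm holds its last target. There are 200 camera calls.

## Working session

There is one attempt and no reset: what is moved stays moved. The work goes in short steps, Python scripts to look and compute and a tool call to move; the robot and the scene stay as the last step left them, time stands still between calls to the robot, and variables do not carry over. Pictures are saved under pics/ and viewed, at most 10 in all, crops included, and the job is handed in when it is done.

```bash
ls; mkdir -p pics; python3 - <<'E'
from cell import arm, get_image, sign_off
import cv2,json
o=arm.observe();print({k:o[k] for k in("clock","position","ee_rot","width","force")})
for n in("scene","top"):
    d=get_image(n);cv2.imwrite(f"pics/{n}0.png",d["image"]);print(n,d["fx"],d["fy"],d["cx"],d["cy"],d["cam_to_world"])
E
```

```text
cell.py
pics
{'clock': 0.0, 'position': array([ 0.26014983, -0.56773139,  0.22595011]), 'ee_rot': array([-3.06790238e+00, -6.69508586e-01,  7.42651579e-04]), 'width': 0.9984526530805825, 'force': array([ 0.92113773, -0.20720612, -0.13462187])}
scene 478.6248769113482 478.6248769113482 269.4151284602834 205.98347916439505 [[-0.4646269  -0.52979685  0.70953304 -0.48462422]
 [-0.88550585  0.27899018 -0.37154255  0.34795457]
 [-0.00111068 -0.80092433 -0.59876455  0.89366805]
 [ 0.          0.          0.          1.        ]]
top 416.03536372312846 416.03536372312846 278.20165399684316 209.32150880431564 [[ 0.01627862 -0.9946208   0.10229595  0.33738991]
 [-0.99984933 -0.01680956 -0.00433031 -0.11461721]
 [ 0.00602656 -0.10221005 -0.99474458  1.01252876]
 [ 0.          0.          0.          1.        ]]
```

View pics/scene0.png

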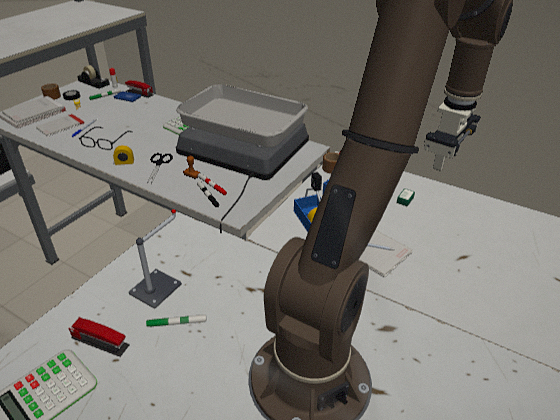

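View pics/top0.png

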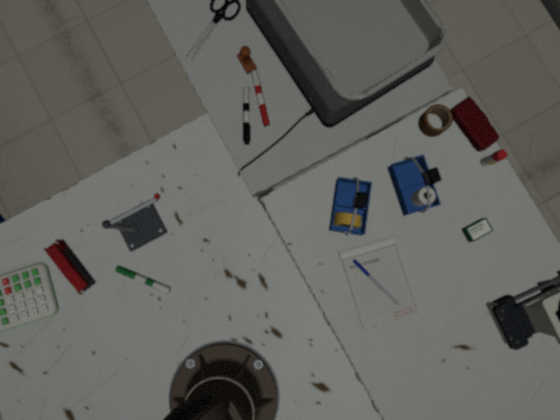

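The scene view shows the hook post at about (140,240) and its red tip at (173,212). The top view shows the caddy with the yellow tape at about (350,206), the tape at (348,220), and its tab at (361,199). The other caddy is at about (414,185). In the top view the hook tip is at (156,197) and the post top at (105,225).

```bash
python3 - <<'E'
import cv2,numpy as np
a=cv2.imread("pics/top0.png")
f=lambda y0,x0,h,w,s:cv2.resize(a[y0:y0+h,x0:x0+w],None,fx=s,fy=s,interpolation=cv2.INTER_CUBIC)
c=np.hstack([f(170,320,75,66,6),f(180,95,75,66,6)]);
c=cv2.convertScaleAbs(c,alpha=1.8,beta=10)
cv2.imwrite("pics/c1.png",c)
E
```

```text
(no output)
```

View pics/c1.png

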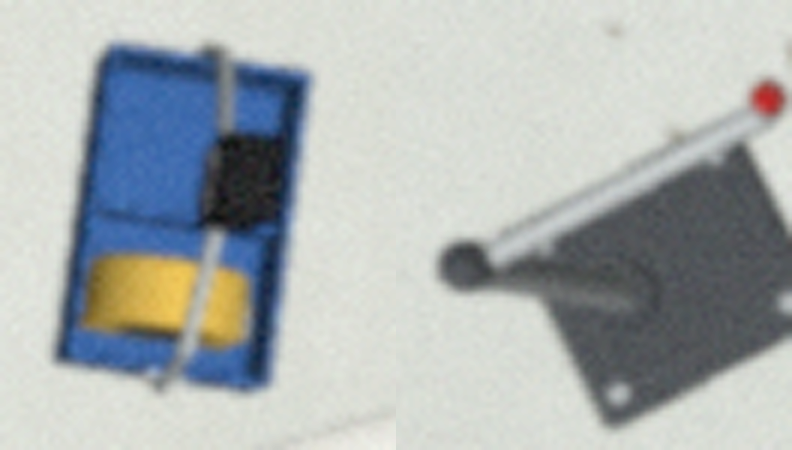

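```bash
cat > h.py <<'E'
import numpy as np,cv2
from scipy.spatial.transform import Rotation as R
from cell import arm, get_image, sign_off
def ray(d,u,v,z):
    T=np.array(d["cam_to_world"]);r=T[:3,:3]@[(u-d["cx"])/d["fx"],(v-d["cy"])/d["fy"],1]
    return T[:3,3]+r*(z-T[2,3])/r[2]
def proj(d,P):
    T=np.array(d["cam_to_world"]);p=(np.atleast_2d(P)-T[:3,3])@T[:3,:3]
    return np.c_[d["fx"]*p[:,0]/p[:,2]+d["cx"],d["fy"]*p[:,1]/p[:,2]+d["cy"]]
def tool():
    o=arm.observe();return np.array(o["position"]),R.from_rotvec(o["ee_rot"]),o
E
python3 - <<'E'
from h import *
d=get_image("top");s=get_image("scene")
c=lambda x,y,x0,y0:(x0+(x+.5)/6-.5,y0+(y+.5)/6-.5)
K=[ray(d,*c(x,y,320,170),.045) for x,y in[(110,47),(308,74),(267,388),(58,360)]]
K=np.array(K);m=K.mean(0)
print("caddy",m,"sides",[np.linalg.norm(K[i]-K[i-1]) for i in range(4)])
y=(K[2]+K[3]-K[0]-K[1]);print("caddy +y yaw",np.arctan2(y[1],y[0]))
print("tab top c",ray(d,*c(246,180,320,170),.162))
tip=ray(d,*c(768-396,99,95,180),.187);post=ray(d,*c(467-396,265,95,180),.182)
x=post-tip;x[2]=0;L=np.linalg.norm(x);x/=L
print("tip",tip,"post",post,L,"hook x yaw",np.arctan2(x[1],x[0]),"seat",tip+.042*x,post-.075*x)
# check in scene
print("scene tip/post",proj(s,[tip,post]))
sb=post-.075*x
for a in(8,108):
  for b in(-45,45):
    P=sb+x*a/1e3+np.array([-x[1],x[0],0])*b/1e3;P[2]=.012;print("plate",proj(d,P),proj(s,P))
p,r,o=tool();M=r.as_matrix();print("tool",p,"\n",M.round(3),"tool y yaw",np.arctan2(M[1,1],M[0,1]),o["joints"])
E
python3 -c "
import cv2
a=cv2.imread('pics/scene0.png')[190:310,110:200]
cv2.imwrite('pics/c2.png',cv2.resize(a,None,fx=5,fy=5,interpolation=2))"
```

```text
caddy [ 0.4484653  -0.28816823  0.045     ] sides [np.float64(0.12502581494690762), np.float64(0.07842153860507672), np.float64(0.12466102726534099), np.float64(0.08168527217822866)]
caddy +y yaw 2.9939983874513154
tab top c [ 0.44791567 -0.28789053  0.162     ]
tip [0.44476095 0.12515494 0.187     ] post [0.38807917 0.22392048 0.182     ] 0.11387473706472342 hook x yaw 2.091805278330257 seat [0.42385522 0.16158227 0.187     ] [0.42541083 0.15887168 0.182     ]
scene tip/post [[173.4130267  210.68348746]
 [140.10948187 238.01077629]]
plate [[151.3894646  198.89221866]] [[156.52515471 267.20105229]]
plate [[168.52884615 231.46515764]] [[182.75118138 280.47594114]]
plate [[114.32106951 218.80411499]] [[128.53639455 291.00868883]]
plate [[131.26403814 251.71252996]] [[155.35905299 305.86313625]]
tool [ 0.26025814 -0.5679164   0.22625227] 
 [[ 0.909  0.417 -0.   ]
 [ 0.417 -0.909  0.001]
 [-0.    -0.001 -1.   ]] tool y yaw -1.1411322608930363 [ 1.03840861  0.43496552  0.0249948   1.57371685 -0.01160345  1.13399264
 -0.07513654]
```

View pics/c2.png

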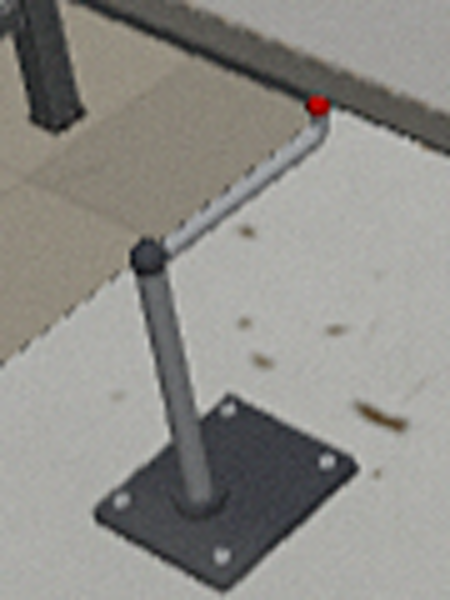

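Tip and post agree in both cameras: 114 mm apart against 117 mm given. The rim measures 80 x 125 mm and the tab top sits over the pan's centre. Next I turn to line up with the caddy's y axis.

Units first: shifts go in shares of 50 mm and turns go in shares of 90 degrees. So -0.093 rad / 1.5708 = -0.0592.

```bash
cat >> h.py <<'E'
def to(P,yaw):
    p,r,o=tool();M=r.as_matrix();w=np.arctan2(M[1,1],M[0,1])
    print("t",o["clock"],"p",p.round(4),"tilt",M[:,2].round(4),"tool delta",(M.T@(np.array(P)-p)).round(4),"turn",round((w-yaw+np.pi)%(2*np.pi)-np.pi,4),"w",o["width"],"gf",o["gripper_force"],"F",o["force"].round(2),"q7",o["joints"][6])
E
```

Request:
{"fn": "jog_arm", "kwargs": {
  "rows": [
    [[0,0,0,-0.0637,1],[0,0,0,-0.0637,1],[0,0,0,-0.0637,1],[0,0,0,-0.0637,1],[0,0,0,-0.0637,1],[0,0,0,-0.0637,1],[0,0,0,-0.0637,1],[0,0,0,-0.0637,1],[0,0,0,-0.0637,1],[0,0,0,-0.0592,1]]
  ],
  "clamp_n": 40
}}

```text
clock: 1.2
position: [0.2603, -0.5681, 0.2265]
ee_rot: [-2.375, -2.055, -0.0]
force: [0.5, -0.1, -0.4]
width: 0.997
gripper_force: 0.0
```

```bash
python3 -c "
from h import *
to([.448,-.288,.226],-.1476)"
```

```text
t 1.2 p [ 0.2603 -0.5681  0.2265] tilt [-3.e-04  4.e-04 -1.e+00] tool delta [0.3041 0.1456 0.0005] turn 0.0035 w 0.9974555794402398 gf 0.0 F [ 0.53 -0.1  -0.36] q7 0.8297476566698369
```

Converted, 0.034 m is 0.68, 0.03 m is 0.6.

Request:
{"fn": "jog_arm", "kwargs": {
  "rows": [
    [[0.6,0.3,0,0,1],[0.6,0.3,0,0,1],[0.6,0.3,0,0,1],[0.6,0.3,0,0,1],[0.6,0.3,0,0,1],[0.6,0.3,0,0,1],[0.6,0.3,0,0,1],[0.6,0.3,0,0,1],[0.6,0.3,0,0,1],[0.68,0.22,0,0,1]]
  ]
}}

```text
clock: 2.2
position: [0.4504, -0.2883, 0.2267]
ee_rot: [2.38, 2.05, -0.0]
force: [0.4, 0.5, 0.8]
width: 1.002
gripper_force: 0.0
```

Request:
{"fn": "jog_arm", "kwargs": {
  "rows": [
    [[0,0,0,0,1],[0,0,0,0,1]]
  ],
  "quiet": true
}}

```text
ok
```

```bash
python3 - <<'E'
from h import *
d=get_image("top")
to([.448,-.288,.226],-.1476)
a=d["image"][150:270,280:420];cv2.imwrite("pics/c3.png",cv2.convertScaleAbs(cv2.resize(a,None,fx=4,fy=4),alpha=1.6,beta=10))
p,r,o=tool();print(proj(d,[p]))
E
```

```text
t 2.45 p [ 0.4493 -0.2896  0.2266] tilt [-5.e-04 -5.e-04 -1.e+00] tool delta [ 0.0014 -0.0015  0.0006] turn -0.0006 w 0.9964017230740899 gf 0.0 F [-0.75 -0.8  -0.46] q7 0.2123430093310222
[[368.33270427 194.64272769]]
```

View pics/c3.png

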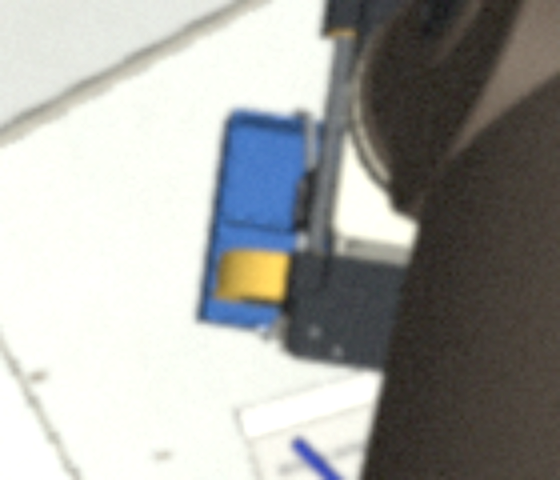

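The gripper stands above the caddy, in line with it, with the tab between the fingers at about crop (303,200). The measured offset is 2 mm or less, so I go down.

Converted, 0.02 m is 0.4, 0.012 m is 0.24.

Request:
{"fn": "jog_arm", "kwargs": {
  "rows": [
    [[0.03,-0.03,0.4,0,1],[0,0,0.4,0,1],[0,0,0.4,0,1],[0,0,0.4,0,1],[0,0,0.24,0,1],[0,0,0.2,0,1],[0,0,0,0,1],[0,0,0,0,0.5],[0,0,0,0,0.4],[0,0,0,0,0.3]]
  ],
  "clamp_n": 40
}}

```text
clock: 3.45
position: [0.4489, -0.2876, 0.1255]
ee_rot: [2.379, 2.05, 0.001]
force: [-0.2, -0.2, -0.4]
width: 0.789
gripper_force: 0.0
```

Request:
{"fn": "jog_arm", "kwargs": {
  "rows": [
    [[0,0,0,0,0.2],[0,0,0,0,0],[0,0,0,0,0],[0,0,0,0,0],[0,0,0,0,0]]
  ],
  "clamp_n": 40
}}

```text
clock: 3.95
position: [0.4487, -0.2874, 0.1248]
ee_rot: [2.379, 2.051, 0.001]
force: [2.7, -0.5, 1.9]
width: 0.354
gripper_force: 1.4
```

```bash
python3 -c "
from h import *
to([.448,-.288,.123],-.1476)"
```

```text
t 3.95 p [ 0.4487 -0.2874  0.1248] tilt [ 7.e-04 -2.e-04 -1.e+00] tool delta [-0.0007 -0.0006  0.0018] turn -0.0004 w 0.354007060715122 gf 1.376473680138588 F [ 2.68 -0.5   1.89] q7 0.15934565708056117
```

Closed to 32.6 mm on the 30 mm tab. I let the grip build, then lift gently.

Converted, -0.01 m is -0.2, -0.006 m is -0.12.

Request:
{"fn": "jog_arm", "kwargs": {
  "rows": [
    [[0,0,0,0,0],[0,0,0,0,0],[0,0,0,0,0],[0,0,-0.06,0,0],[0,0,-0.12,0,0],[0,0,-0.2,0,0],[0,0,-0.2,0,0],[0,0,-0.2,0,0],[0,0,-0.1,0,0],[0,0,0,0,0]]
  ],
  "clamp_n": 40
}}

```text
clock: 4.95
position: [0.4489, -0.2876, 0.1698]
ee_rot: [2.378, 2.05, 0.001]
force: [-0.6, -0.2, -4.4]
width: 0.322
gripper_force: 39.9
```

Request:
{"fn": "jog_arm", "kwargs": {
  "rows": [
    [[0,0,-0.16,0,0],[0,0,-0.24,0,0],[0,0,-0.24,0,0],[0,0,-0.24,0,0],[0,0,-0.16,0,0],[0,0,0,0,0],[0,0,0,0,0]]
  ],
  "clamp_n": 40
}}

```text
clock: 5.65
position: [0.4483, -0.2874, 0.2207]
ee_rot: [2.38, 2.051, -0.0]
force: [-0.2, 0.1, -4.9]
width: 0.325
gripper_force: 39.9
```

```bash
python3 - <<'E'
from h import *
to([.479,.065,.221],.521)
d=get_image("top")
a=d["image"][150:270,280:420];b=get_image("scene")["image"][160:280,270:410]
cv2.imwrite("pics/c4.png",cv2.convertScaleAbs(cv2.resize(np.hstack([a,b]),None,fx=2.8,fy=2.8),alpha=1.4,beta=10))
E
```

```text
t 5.65 p [ 0.4483 -0.2874  0.2207] tilt [ 1.e-04 -1.e-04 -1.e+00] tool delta [ 3.53e-01 -2.17e-02 -3.00e-04] turn -0.6692 w 0.32476238597276963 gf 39.94423449039459 F [-0.19  0.13 -4.86] q7 0.2076422701303
```

View pics/c4.png

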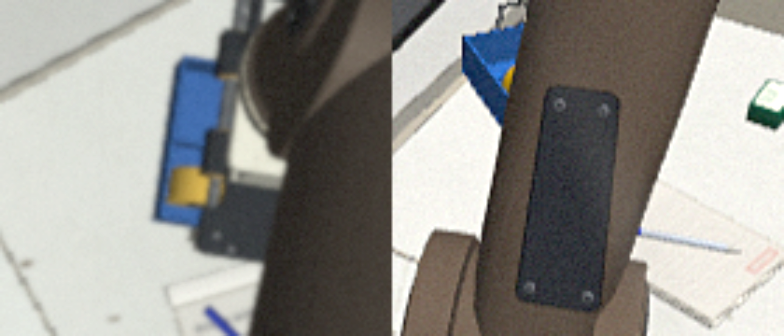

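The caddy is held level with the tape in it (yellow at crop (188,185)), and the load reads 4.9 N, which fits the two masses. Now I carry it across.

Converted, 0.02 m is 0.4, 0.018 m is 0.36.

Request:
{"fn": "jog_arm", "kwargs": {
  "rows": [
    [[0.12,0,0,0,0],[0.24,0,0,0,0],[0.36,0,0,0,0],[0.4,-0.04,0,0,0],[0.4,-0.04,0,0,0],[0.4,-0.04,0,0,0],[0.4,-0.04,0,0,0],[0.4,-0.04,0,0,0],[0.4,-0.04,0,0,0],[0.4,-0.04,0,0,0]]
  ],
  "clamp_n": 40
}}

```text
clock: 6.75
position: [0.4603, -0.1091, 0.2207]
ee_rot: [-2.378, -2.052, -0.0]
force: [0.3, 0.1, -4.3]
width: 0.325
gripper_force: 39.9
```

Request:
{"fn": "jog_arm", "kwargs": {
  "rows": [
    [[0.4,-0.04,0,0,0],[0.4,-0.04,0,0,0],[0.4,-0.04,0,0,0],[0.4,-0.04,0,0,0],[0.4,0,0,0,0],[0.4,0,0,0,0],[0.4,0,0,0,0],[0.36,0,0,0,0],[0.24,0,0,0,0],[0.14,0,0,0,0]]
  ]
}}

```text
clock: 7.75
position: [0.4784, 0.0667, 0.2207]
ee_rot: [-2.377, -2.053, -0.0]
force: [-1.0, 0.3, -4.3]
width: 0.325
gripper_force: 39.9
```

Request:
{"fn": "jog_arm", "kwargs": {
  "rows": [
    [[0,0,0,-0.0255,0],[0,0,0,-0.0509,0],[0,0,0,-0.0573,0],[0,0,0,-0.0573,0],[0,0,0,-0.0573,0],[0,0,0,-0.0573,0],[0,0,0,-0.0573,0],[0,0,0,-0.0382,0],[0,0,0,-0.0248,0],[0,0,0,0,0]]
  ]
}}

```text
clock: 8.75
position: [0.4785, 0.0645, 0.2206]
ee_rot: [-1.575, -2.718, 0.001]
force: [0.2, 0.6, -3.8]
width: 0.322
gripper_force: 39.9
```

```bash
python3 - <<'E'
from h import *
to([.479,.065,.221],.521)
to([.4243,.1605,.221],.521)
d=get_image("top");s=get_image("scene")
a=d["image"][140:280,90:290];b=s["image"][130:330,70:310]
a=cv2.convertScaleAbs(cv2.resize(a,(400,280),interpolation=2),alpha=1.6,beta=10);b=cv2.resize(b,(400,333),interpolation=2)
f=np.zeros((333,800,3),np.uint8);f[:280,:400]=a;f[:,400:]=b
cv2.imwrite("pics/c5.png",f)
E
```

```text
t 8.75 p [0.4785 0.0645 0.2206] tilt [-4.e-04 -4.e-04 -1.e+00] tool delta [ 0.0002  0.0006 -0.0004] turn -0.0003 w 0.32208178941453225 gf 39.94381070137024 F [ 0.24  0.58 -3.83] q7 0.07766444897888823
t 8.75 p [0.4785 0.0645 0.2206] tilt [-4.e-04 -4.e-04 -1.e+00] tool delta [ 0.1102  0.0007 -0.0004] turn -0.0003 w 0.32208178941453225 gf 39.94381070137024 F [ 0.24  0.58 -3.83] q7 0.07766444897888823
```

View pics/c5.png

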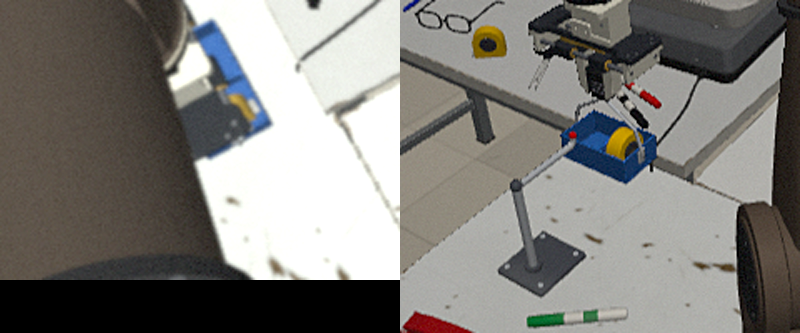

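The caddy is level in front of the red tip (right half, tip at (573,135)), with the tape in its pocket and the stirrup plane across the arm. Next I move it 0.11 m along the hook.

Converted, 0.015 m is 0.3, 0.012 m is 0.24.

Request:
{"fn": "jog_arm", "kwargs": {
  "rows": [
    [[0.1,0,0,0,0],[0.2,0,0,0,0],[0.3,0.02,0,0,0],[0.3,0,0,0,0],[0.3,0,0,0,0],[0.3,0,0,0,0],[0.3,0,0,0,0],[0.24,0,0,0,0],[0.16,0,0,0,0],[0,0,0,0,0]]
  ],
  "clamp_n": 40
}}

```text
clock: 9.85
position: [0.4242, 0.1622, 0.2208]
ee_rot: [-1.572, -2.72, -0.0]
force: [0.5, -0.4, -4.2]
width: 0.324
gripper_force: 39.9
```

Request:
{"fn": "jog_arm", "kwargs": {
  "rows": [
    [[0,0,0.08,0,0],[0,0,0.12,0,0],[0,0,0.12,0,0],[0,0,0.12,0,0],[0,0,0.06,0,0],[0,0,0,0,0],[0,0,0,0,0]]
  ]
}}

```text
clock: 10.55
position: [0.4249, 0.161, 0.1957]
ee_rot: [-1.574, -2.719, -0.0]
force: [0.6, 0.8, -3.5]
width: 0.322
gripper_force: 39.9
```

```bash
python3 - <<'E'
from h import *
to([.4243,.1605,.188],.521)
s=get_image("scene")
b=s["image"][130:330,70:310];cv2.imwrite("pics/c6.png",cv2.resize(b,(720,600),interpolation=2))
E
```

```text
t 10.55 p [0.4249 0.161  0.1957] tilt [-0.e+00  1.e-04 -1.e+00] tool delta [-0.0001 -0.0008  0.0077] turn -0.0 w 0.3219995044105582 gf 39.944302439689636 F [ 0.57  0.76 -3.53] q7 -0.17581344579809455
```

View pics/c6.png

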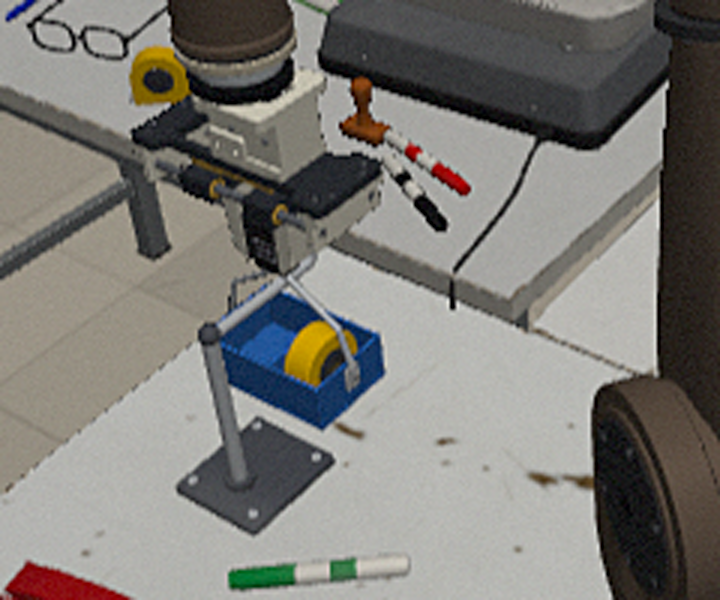

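The stirrup now straddles the arm behind the tip, with the arm under the peak at about (285,285) and the tape in its pocket. I lower the last 8 mm until the hook takes the weight.

Converted, 0.002 m is 0.04, 0.001 m is 0.02.

Request:
{"fn": "jog_arm", "kwargs": {
  "rows": [
    [[0,-0.016,0.04,0,0],[0,0,0.04,0,0],[0,0,0.02,0,0],[0,0,0.02,0,0],[0,0,0,0,0]]
  ]
}}

```text
clock: 11.1
position: [0.4243, 0.1606, 0.1897]
ee_rot: [1.574, 2.718, 0.0]
force: [0.8, -0.5, -3.9]
width: 0.325
gripper_force: 39.9
```

Request:
{"fn": "jog_arm", "kwargs": {
  "rows": [
    [[0,0,0.02,0,0],[0,0,0.02,0,0],[0,0,0,0,0],[0,0,0,0,0]]
  ]
}}

```text
clock: 11.5
position: [0.4251, 0.1611, 0.1884]
ee_rot: [1.574, 2.717, 0.003]
force: [1.9, 0.4, 4.5]
width: 0.321
gripper_force: 40.0
```

```bash
python3 -c "
from h import *
to([.4243,.1605,.188],.521)"
```

```text
t 11.5 p [0.4251 0.1611 0.1884] tilt [ 0.0021  0.001  -1.    ] tool delta [-0.0002 -0.001   0.0004] turn -0.0001 w 0.32063714106453706 gf 39.95617747306824 F [1.9  0.37 4.5 ] q7 -0.18481725272993638
```

Contact: the hook carries the weight, the wrist reading going from −4 N to +4.5 N. I ease the grip and open slowly, so it leans without swinging.

Request:
{"fn": "jog_arm", "kwargs": {
  "rows": [
    [[0,0,-0.02,0,0],[0,0,0,0,0],[0,0,0,0,0],[0,0,0,0,0]]
  ],
  "clamp_n": 5
}}

```text
clock: 11.9
position: [0.4245, 0.1608, 0.1889]
ee_rot: [1.574, 2.718, 0.001]
force: [3.2, 2.1, 1.2]
width: 0.329
gripper_force: 5.0
```

Request:
{"fn": "jog_arm", "kwargs": {
  "rows": [
    [[0,0,0,0,0.34],[0,0,0,0,0.36],[0,0,0,0,0.38],[0,0,0,0,0.4],[0,0,0,0,0.42],[0,0,0,0,0.44],[0,0,0,0,0.46],[0,0,0,0,0.48],[0,0,0,0,0.5],[0,0,0,0,0.52]]
  ],
  "clamp_n": 5
}}

```text
clock: 12.9
position: [0.4242, 0.1606, 0.1887]
ee_rot: [1.574, 2.719, -0.0]
force: [-0.4, 0.7, 0.3]
width: 0.515
gripper_force: 0.0
```

Request:
{"fn": "jog_arm", "kwargs": {
  "rows": [
    [[0,0,0,0,0.54],[0,0,0,0,0.56],[0,0,0,0,0.58],[0,0,0,0,0.6],[0,0,0,0,0.64],[0,0,0,0,0.7],[0,0,0,0,0.8],[0,0,0,0,0.9],[0,0,0,0,1],[0,0,0,0,1]]
  ]
}}

```text
clock: 13.9
position: [0.4242, 0.1605, 0.1887]
ee_rot: [1.574, 2.719, -0.0]
force: [0.2, 0.1, -0.3]
width: 0.982
gripper_force: 0.0
```

```bash
python3 - <<'E'
from h import *
to([.4243,.1605,.188],.521)
s=get_image("scene")
b=s["image"][130:330,70:310];cv2.imwrite("pics/c7.png",cv2.resize(b,(720,600),interpolation=2))
E
```

```text
t 13.9 p [0.4242 0.1605 0.1887] tilt [ 1.e-04 -1.e-04 -1.e+00] tool delta [-0.0001  0.0001  0.0007] turn -0.0 w 0.9817374253134327 gf 0.0 F [ 0.18  0.06 -0.34] q7 -0.18353692721498335
```

View pics/c7.png

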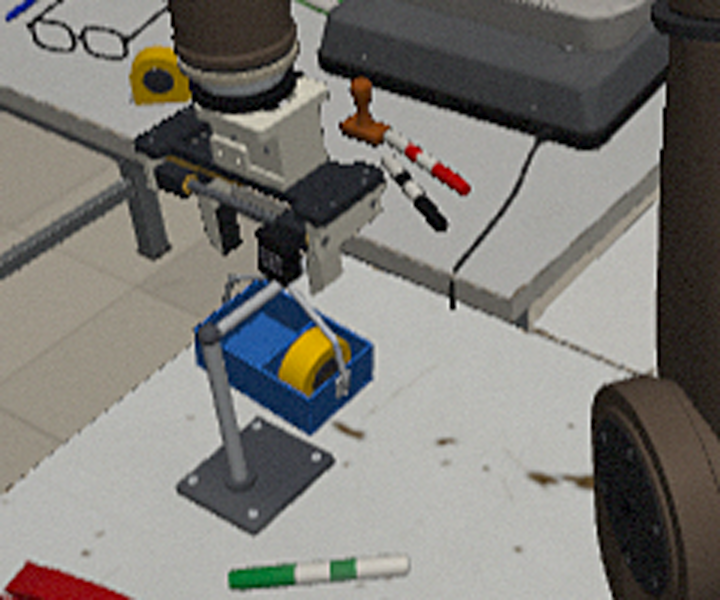

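The caddy hangs on the arm, leaning a little at the tape end, with the tab at (280,245) free between the open fingers and the force near zero. I retreat straight up and let it settle.

Converted, -0.02 m is -0.4, -0.015 m is -0.3.

Request:
{"fn": "jog_arm", "kwargs": {
  "rows": [
    [[0,0,-0.08,0,1],[0,0,-0.2,0,1],[0,0,-0.3,0,1],[0,0,-0.4,0,1],[0,0,-0.4,0,1],[0,0,-0.4,0,1],[0,0,-0.4,0,1],[0,0,-0.4,0,1],[0,0,-0.2,0,1],[0,0,0,0,1]]
  ]
}}

```text
clock: 14.95
position: [0.4247, 0.161, 0.3292]
ee_rot: [1.573, 2.717, 0.003]
force: [-0.0, 0.3, -0.8]
width: 0.999
gripper_force: 0.0
```

```bash
python3 - <<'E'
from h import *
cv2.imwrite("pics/s1.png",get_image("scene")["image"])
E
```

Request:
{"fn": "jog_arm", "kwargs": {
  "rows": [
    [[0,0,0,0,1],[0,0,0,0,1],[0,0,0,0,1],[0,0,0,0,1],[0,0,0,0,1],[0,0,0,0,1],[0,0,0,0,1],[0,0,0,0,1],[0,0,0,0,1],[0,0,0,0,1]]
  ]
}}

```text
clock: 16.0
position: [0.4242, 0.1605, 0.3278]
ee_rot: [1.574, 2.718, 0.0]
force: [-0.0, 0.5, 0.4]
width: 1.0
gripper_force: 0.0
```

Request:
{"fn": "jog_arm", "kwargs": {
  "rows": [
    [[0,0,0,0,1],[0,0,0,0,1],[0,0,0,0,1],[0,0,0,0,1],[0,0,0,0,1],[0,0,0,0,1],[0,0,0,0,1],[0,0,0,0,1],[0,0,0,0,1],[0,0,0,0,1]]
  ],
  "quiet": true
}}

```text
ok
```

```bash
python3 - <<'E'
from h import *
a=cv2.imread("pics/s1.png");b=get_image("scene")["image"]
c=get_image("scene")["image"]
k=(slice(210,280),slice(130,200))
print("motion",cv2.absdiff(a,b)[k].mean(),cv2.absdiff(b,c)[k].mean())
cv2.imwrite("pics/c8.png",cv2.resize(b[130:330,70:310],(720,600),interpolation=2))
E
```

```text
motion 3.205374149659864 3.24734693877551
```

View pics/c8.png

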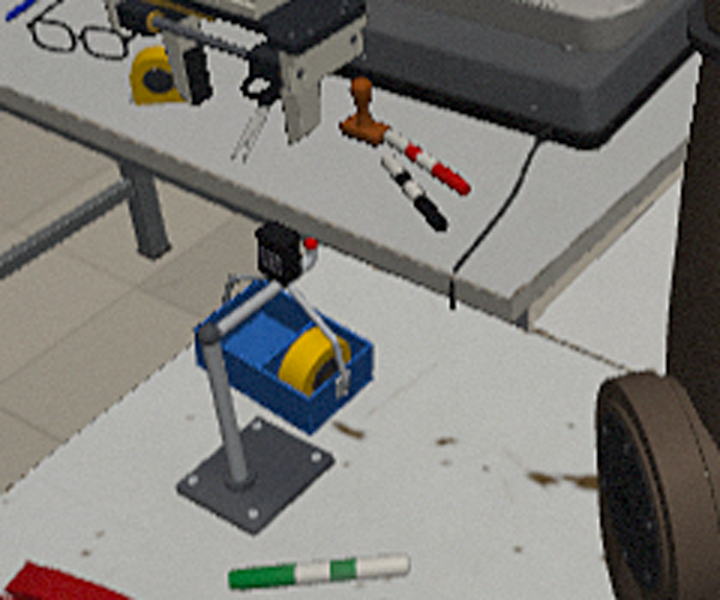

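The caddy hangs still on the arm between the red tip (310,243) and the post (209,335), with the tape in its pocket. The gripper is clear, and the picture differences are at noise level.

```bash
python3 -c "
from cell import arm, get_image, sign_off
print(sign_off())"
```

```text
the job is handed in; nothing more can be done
None
```

The caddy with the yellow tape measure hangs still by its stirrup on the hook, behind the red tip, with the tape in its pocket; the gripper never went near the other caddy, and the job was handed in at about 17 s.

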